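# Sift the markers out of the game scenery with a rocking sieve

### The arm

A 7-joint arm with a two-finger parallel gripper is mounted at the origin on the work surface. World frame = base frame: x ahead of the robot, y to its left, z up, the work surface at z = 0. Lengths are in m, angles in rad, forces in N, time in s.
With the tool pointing down it reaches from about 0.425 to 0.95 m from the base axis. Payload 16.7 kg.
Tool frame: the origin (TCP) lies on the mounting face of the last link; the fingertips stand 199 mm ahead of it and the grasp point (between the pads) lies 180 mm ahead of it; z points along the fingers, y is the line along which they close (so a half turn about z gives the same grasp; the last joint's range is limited). The gripper opens to 94 mm and grips with 3 to 60 N. Pads are 16 mm wide; open, the fingers measure 119 mm over their backs; the gripper's body (75 mm by 177 mm) begins 78 mm behind the grasp point.
Start: joints at [1.127, 0.426, 0.074, 1.606, -0.034, 1.111, -0.067], TCP at [0.196, -0.646, 0.405] pointing down, gripper open.
Joint ranges: [-2.85, 2.85], [-0.5, 2.14], [-1.23, 1.37], [0.21, 2.46], [-1.02, 4.16], [0.16, 2.05], [-2.73, 2.73]. Speed limits (rad/s): [1.89, 1.89, 2.39, 2.39, 3.01, 3.01, 3.01].

### API

Orientations are given as a unit quaternion [w, x, y, z].
In Python, from plant import ctrl gives the robot as it stands.
- The arm moves only by the tool servo_tool, never from a script. Its argument "deltas" is a list of rows, each a list of 7 numbers: the finger opening in cm, from 0 to 9.4, then the shift along the world's x, y, z in cm, then the turn, a rotation vector about the world's x, y, z in rad. A call has exactly 5 rows; each row shifts and turns the commanded pose from where the row before left it; what a row does not reach is not made up. A row lasts 1/10 s, in which the tool goes at most 50 mm and 8.59 degrees, less where a joint would pass 70% of its speed; a pose out of reach is approached as far as the arm can. A call is refused whole if a number of a shift passes 5 or a number of a turn 0.15, either way. A call with a gripper value outside its range is refused whole. The fingers move at their own pace and stop on an object; the grip force is fixed at half the most. Time passes only in rows, so rows that do not move let the fingers close, or fill a call up. It gives the time, the measured TCP pose, the force, the opening and the grip force at its end, in the units of the state.
- ctrl.state(): the state, without advancing time (a new reading comes with each control period).
- ctrl.get_image(name): name is "side" or "top"; returns (picture, depth): 420x560x3 uint8, red, green, blue; 420x560 float32, m along the optical axis (not along the pixel's ray), 0 where there is no reading.
- ctrl.camera_model(name): a dict with "mtx" (3x3 intrinsics, pixels), "k1" (the pictures are not rectified: a ray, as slopes to the right and down, at radius r is drawn at 1 + k1 r^2 times it, then the intrinsics apply), "R" (3x3) and "t" (3): a world point X has camera coordinates R X + t. Camera axes: x right, y down, z forward; pixel columns grow to the right and rows downward; lengths in m; the calibration is good to about 2 mm. A picture is of the moment at which its call begins. camera_model takes no time and is no camera call.
- ctrl.job_done(): hands the job in; it is judged then, once.
The state is a dict: "time": time; "q": joint angles; "qvel": joint speeds; "joint_efforts": joint torques, N m; "eef_pos": TCP position; "eef_rot": TCP orientation; "force": force on the tool from outside, world axes, zero at the start; "moment": the same for the moment, N m; "gripper_width": opening from 0.0 (shut) to 1.0 (fully open); "grasp_force": force on a finger pad.
Only numpy, scipy, OpenCV 4.12 (cv2) and the standard library are available. Lean on these libraries where they do the work, as an engineer would, in place of code of your own. Each camera call takes 0.05 s, during which the arm holds its last target. There are 200 camera calls.

### The job

Clear up after the game with the rocking sieve, touching only the sieve itself: press its end plate down so the tray tilts towards its closed end, rocking it back and forth if a marker gets pinned on a rod, until all four small markers (two crates, two barrels) have dropped between the rods into the catch tray while both ruins stay on the sieve. Then press the bridge down to tip the two ruins out of the open end into the grey tub, and let the tray come back level. Press gently, never forcing the tray against its stops, and leave the tape measure, pine tree and mug alone.

Things in the scene. Friction and masses are not known exactly. Their poses are not given: they have to be found in the camera images.
- stand: Fixed plywood stand. Origin: on the table under the middle of the tray's axle; x along the axle, y from the tray's closed end (-y) to its open pouring end (+y), z up. Base 320 (x) by 400 mm (y); posts at x = -150 and +150 mm reach z = 200 mm; axle at z = 175 mm. A catch tray, 270 by 240 mm, rim at z = 74 mm, lies under the slotted half (see catch).
- tray (a joint): Tilt of the sieve tray about its axle, rad: 0 level, positive = closed end (stand -y) down, negative = open end (+y) down. It has a hard stop each way, beyond 0.45 and before 0.70, to be felt. A spring (2.5 N m per rad) brings it back to within 0.2 of level when let go; axle friction about 0.25 N m. Holding it down takes 3 to 18 N on plate or bridge. Pieces start to slide between a tilt of 0.25 and just short of the stop.
- bed (a point): Centre of the grey tray's bed at rod-top height, 10 mm over the axle; moves with the tray, axes as the stand's when level. Inside 232 mm (x) by 320 mm (y). Four 8 mm rods along y, clear gaps 40 mm; solid floor 2 mm under the rod tops on the open-end half (y above -5 mm), open gaps on the closed-end half. Side walls rise 32 mm, closed-end (-y) wall 28 mm over the rods; +y end open.
- plate (a point): Middle of the top face of the aluminium press plate outside the closed end, 250 mm from the axle on the -y side and 10 mm over it when level; it turns with the tray. The plate is 70 mm (x) by 120 mm (y), 8 mm thick, and reaches 36 mm beyond this point; the end wall (28 mm higher) stands 84 mm from this point on the axle side, and the 66 mm high ruins slide down against it.
- bridge (a point): Middle of the top face of the aluminium bridge that spans the tray near its open end, 130 mm from the axle on the +y side and 100 mm over it when level; it turns with the tray. The strip is 260 mm (x) by 45 mm (y), 8 mm thick, with 82 mm free height below it for the ruins to pass.
- catch (a point): Middle of the inner floor of the catch tray, 18 mm over the table; inside it is 258 mm (x) by 228 mm (y), walls 56 mm over this floor; axes as the stand's.
- tub: Fixed open grey plastic tub for the scenery, just beyond the tray's open end: 310 mm (x) by 270 mm (y) by 70 mm high, walls 6 mm, padded floor 14 mm over the table. Origin: centre of its underside, axes as the stand's.
- ruin: Grey model ruin on a 104 mm square base 16 mm thick, with two broken walls, 66 mm high. Origin: centre of its underside. It cannot pass between the rods. Starts at the open end of the tray. About 110 g.
- tower: Grey model ruined round tower on a 104 mm round base 16 mm thick, 66 mm high. Origin: centre of its underside. It cannot pass between the rods. Starts at the open end of the tray, beside the ruin. About 110 g.
- crate_a: Small dark wooden crate, a 26 mm cube. Origin: centre of its face that is underneath at the start. Starts on the solid floor near the middle of the tray. A ruin can pin a marker on a rod against the end wall; tilting the other way until the ruins just slide back frees it.
- crate_b: Second crate, like crate_a.
- barrel_a: Small dark wooden barrel, 28 mm across and 32 mm high, upright at the start. Origin: centre of its lower end. Starts like the crates.
- barrel_b: Second barrel, like barrel_a.
- tape: Black tape measure, 75 by 42 by 68 mm, standing on the table. Origin: centre of its underside. Leave it alone.
- pine: Model pine tree on a round white base, 70 mm across, 145 mm high. Origin: centre of its underside. Leave it alone.
- mug: White mug, 80 mm across, 95 mm high, with a handle. Origin: centre of its underside. Leave it alone.

How it is judged:
By the outcome, as a careful person would: the job done as asked, in the order asked, and still so for the second after the job is handed in, with the robot touching nothing.
It also fails if it takes over 72 s, if anything falls off the work surface, if the arm or the gripper's body presses on something with over 40 N, if the wrist force passes 120 N, or if a joint passes its speed limit or range.

## Working session

There is one attempt and no reset: what is moved stays moved. The work goes in short steps, Python scripts to look and compute and a tool call to move; the robot and the scene stay as the last step left them, time stands still between calls to the robot, and variables do not carry over. Pictures are saved under pics/ and viewed, at most 10 in all, crops included, and the job is handed in when it is done.

Besides the shell and the picture viewer there is one more tool, called after "Call:" by a JSON object that holds its "method" and its "body", one argument or row to a line. servo_tool: Moves the arm, as the interface text tells. Its arguments: {"type":"object","properties":{"deltas":{"type":"array","items":{"type":"array","items":{"type":"number"}}}},"required":["deltas"]}

```bash
ls; mkdir -p pics; python3 - <<'E'
from plant import ctrl
import cv2,numpy as np
ims=[]
for n in("top","side"):
    im,d=ctrl.get_image(n); cv2.imwrite(f"pics/{n}0.png",im[:,:,::-1]); np.savez(f"{n}0.npz",im=im,d=d)
    m=ctrl.camera_model(n); print(n,m)
s=ctrl.state();print(s)
E
```

```text
pics
top {'mtx': array([[437.10138151,   0.        , 284.23126243],
       [  0.        , 437.10138151, 206.36827385],
       [  0.        ,   0.        ,   1.        ]]), 'k1': -0.07008449891338948, 'R': array([[-0.01795616, -0.99972708,  0.01494446],
       [-0.9871593 ,  0.01535362, -0.15899932],
       [ 0.15872647, -0.01760758, -0.98716558]]), 't': array([-0.10811865,  0.49418315,  1.23757386])}
side {'mtx': array([[392.57830663,   0.        , 278.16078811],
       [  0.        , 392.57830663, 207.21038115],
       [  0.        ,   0.        ,   1.        ]]), 'k1': 0.0020601590071038585, 'R': array([[-0.99239072, -0.12181833,  0.01791515],
       [-0.09215556,  0.63835617, -0.76420466],
       [ 0.08165789, -0.76004059, -0.64472497]]), 't': array([0.47622785, 0.231213  , 1.25711441])}
{'time': 0.1, 'q': array([ 1.12651698,  0.42667563,  0.07387314,  1.6065338 , -0.03409702,
        1.11081679, -0.06706605]), 'qvel': array([-0.00115286, -0.00176328, -0.00106305, -0.00149245,  0.0007734 ,
       -0.00240369, -0.00098722]), 'joint_efforts': array([ 6.40019993e-03, -9.37465239e+01,  3.67626294e+00, -4.55045378e+01,
       -4.86047426e-02,  1.68449990e-02, -1.40198892e-05]), 'eef_pos': array([ 0.19603615, -0.64573231,  0.40404606]), 'eef_rot': array([-5.71760886e-04,  9.89158679e-01,  1.46849460e-01, -1.32223476e-04]), 'force': array([-0.19331771, -0.28693082,  0.06669423]), 'moment': array([-0.03475367,  0.01800232, -0.02916705]), 'grasp_force': 0.0, 'gripper_width': 0.9977756486610754}
```

View pics/top0.png

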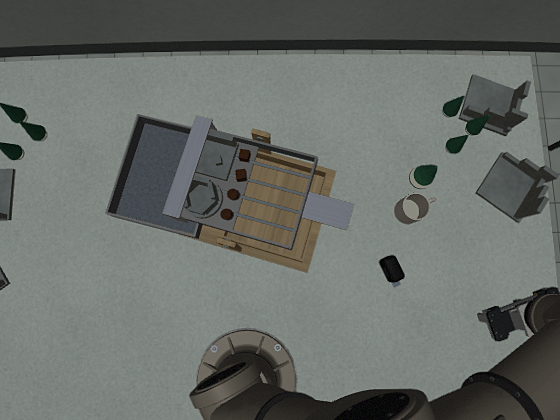

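View pics/side0.png

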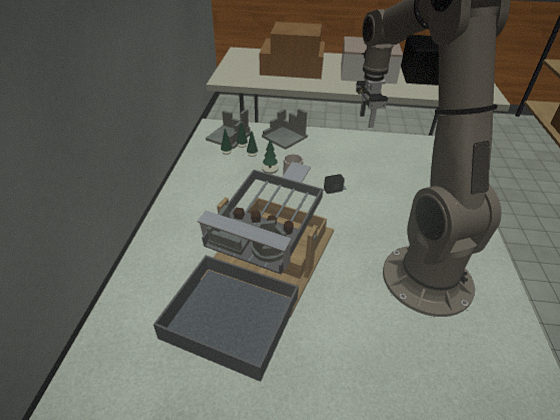

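The top view shows the plate at about (328,209), the bridge at (188,167), the tub at (150,170), and the markers at (243,155), (241,175), (233,194) and (226,214). The tape is at (391,268), the mug at (410,208) and the pine at (425,175). The side view agrees with this.

```bash
cat > h.py <<'E'
import numpy as np,cv2
from plant import ctrl
def pts(name,uv,d):
    m=ctrl.camera_model(name);K=m["mtx"];uv=np.asarray(uv,float)
    p=cv2.undistortPoints(uv.reshape(-1,1,2),K,np.array([m["k1"],0,0,0.]))[:,0]
    c=np.c_[p,np.ones(len(p))]*np.asarray(d).reshape(-1,1)
    return (c-m["t"])@m["R"]
def cloud(name,im,d):
    v,u=np.mgrid[:420,:560]
    return pts(name,np.c_[u.ravel(),v.ravel()],d.ravel()).reshape(420,560,3)
E
python3 - <<'E'
from h import *
f=np.load("top0.npz");im,d=f["im"],f["d"];P=cloud("top",im,d)
print(im[209,328],im[167,188],im[150,225])
hsv=cv2.cvtColor(im,cv2.COLOR_RGB2HSV)
def comp(seed,lo,hi,zr):
    m=((np.abs(im.astype(int)-im[seed[1],seed[0]]).max(2)<22)&(P[...,2]>zr[0])&(P[...,2]<zr[1])).astype(np.uint8)
    n,l=cv2.connectedComponents(m); k=l==l[seed[1],seed[0]]
    r=P[k]; (c,s,a)=cv2.minAreaRect(r[:,:2].astype(np.float32)); print(seed,k.sum(),"c",c,"s",s,a,"z",np.median(r[:,2]),cv2.boxPoints((c,s,a)).round(3).tolist())
    return r
comp((328,209),0,0,(.15,.22)); comp((188,167),0,0,(.25,.31))
for n,s in dict(tape=(391,268),mug=(410,208),pine=(425,175)).items(): print(n,P[s[1],s[0]])
for s in [(243,155),(241,175),(233,194),(226,214),(218,160),(203,195)]: print(s,P[s[1],s[0]].round(3))
E
```

```text
[111 115 125] [112 116 126] [81 87 88]
(328, 209) 1254 c (0.4541316330432892, -0.223829448223114) s (0.11891205608844757, 0.0695684477686882) 72.84332275390625 z 0.20734889186108463 [[0.40299999713897705, -0.27000001072883606], [0.4699999988079071, -0.29100000858306885], [0.5049999952316284, -0.1770000010728836], [0.43799999356269836, -0.15700000524520874]]
(188, 167) 1752 c (0.5636755228042603, 0.12391762435436249) s (0.04532763361930847, 0.2594795823097229) 72.89451599121094 z 0.26126951988763075 [[0.43299999833106995, 0.14000000059604645], [0.6809999942779541, 0.06400000303983688], [0.6940000057220459, 0.10700000077486038], [0.44600000977516174, 0.18400000035762787]]
tape [ 0.30705887 -0.41430357  0.06687691]
mug [ 0.48671492 -0.49795237  0.00709861]
pine [ 0.57100706 -0.52468314  0.08326077]
(243, 155) [ 0.601 -0.009  0.208]
(241, 175) [ 0.549 -0.004  0.206]
(233, 194) [0.498 0.016 0.213]
(226, 214) [0.447 0.033 0.217]
(218, 160) [0.589 0.055 0.209]
(203, 195) [0.501 0.095 0.193]
```

Call:
{"method": "servo_tool", "body": {
  "deltas": [
    [0,2.5,3.9,0.3,0,0,0.098],
    [0,2.5,3.9,0.3,0,0,0.098],
    [0,2.5,3.9,0.3,0,0,0.098],
    [0,2.5,3.9,0.3,0,0,0.098],
    [0,2.5,3.9,0.3,0,0,0.098]
  ]
}}

```text
time: 0.6
eef_pos: [0.3217, -0.4491, 0.4196]
eef_rot: [-0.0, 0.923, 0.384, -0.0]
force: [1.0, -0.9, -0.2]
gripper_width: 0.607
grasp_force: 0.0
```

Call:
{"method": "servo_tool", "body": {
  "deltas": [
    [0,2.5,3.9,0.3,0,0,0.098],
    [0,2.5,3.9,0.3,0,0,0.098],
    [0,2.5,3.9,0.3,0,0,0.098],
    [0,2.3,3.6,0.3,0,0,0.098],
    [0,2,3,0.3,0,0,0.098]
  ]
}}

```text
time: 1.1
eef_pos: [0.4399, -0.2656, 0.4348]
eef_rot: [-0.0, 0.802, 0.597, 0.0]
force: [0.6, -1.1, 0.2]
gripper_width: 0.183
grasp_force: 0.0
```

```bash
cat >> h.py <<'E'
from scipy.spatial.transform import Rotation as R
A=np.array([.522,-.008,.175]); a=np.deg2rad(-17.15)
S=R.from_euler("z",a)            # stand->world
def target(th,r=-.257,h=.010,tool=None,L=.199):
    """tool tip on tray point (r along y, h over axle) at tray tilt th, tool tilted by tool"""
    tool=th if tool is None else tool
    tip=R.from_rotvec([th,0,0]).apply([0,r,h]); tcp=tip+R.from_rotvec([tool,0,0]).apply([0,0,L])
    Q=S*R.from_rotvec([tool,0,0])*R.from_matrix([[0,1,0],[1,0,0],[0,0,-1.]])  # tool y along stand x
    return A+S.apply(tcp),Q
def delta(th,**k):
    s=ctrl.state();p,Q=target(th,**k);w,x,y,z=s["eef_rot"];C=R.from_quat([x,y,z,w])
    best=min([(Q*R.from_euler("z",f)*C.inv()).as_rotvec() for f in(0,np.pi)],key=np.linalg.norm)
    print("th",th,"dcm",(100*(p-s["eef_pos"])).round(2),"rot",best.round(3),"| t",round(s["time"],2),"F",s["force"].round(1),"q",s["q"].round(2))
E
python3 - <<'E'
from h import *
for t in(-.2,-.1,0,.1,.2,.3,.4,.5,.6):delta(t)
E
```

```text
th -0.2 dcm [ 2.    5.66 -0.39] rot [-0.191  0.058 -0.009] | t 1.1 F [ 0.6 -1.1  0.2] q [ 0.7   0.15 -0.32  1.91  0.05  1.09  0.08]
th -0.1 dcm [ 1.28  3.32 -2.62] rot [-0.096  0.029 -0.009] | t 1.1 F [ 0.6 -1.1  0.2] q [ 0.7   0.15 -0.32  1.91  0.05  1.09  0.08]
th 0 dcm [ 0.63  1.2  -5.08] rot [-0.    -0.    -0.009] | t 1.1 F [ 0.6 -1.1  0.2] q [ 0.7   0.15 -0.32  1.91  0.05  1.09  0.08]
th 0.1 dcm [ 0.05 -0.67 -7.75] rot [ 0.096 -0.029 -0.009] | t 1.1 F [ 0.6 -1.1  0.2] q [ 0.7   0.15 -0.32  1.91  0.05  1.09  0.08]
th 0.2 dcm [ -0.44  -2.28 -10.6 ] rot [ 0.191 -0.058 -0.009] | t 1.1 F [ 0.6 -1.1  0.2] q [ 0.7   0.15 -0.32  1.91  0.05  1.09  0.08]
th 0.3 dcm [ -0.85  -3.6  -13.61] rot [ 0.287 -0.087 -0.008] | t 1.1 F [ 0.6 -1.1  0.2] q [ 0.7   0.15 -0.32  1.91  0.05  1.09  0.08]
th 0.4 dcm [ -1.17  -4.64 -16.74] rot [ 0.383 -0.116 -0.008] | t 1.1 F [ 0.6 -1.1  0.2] q [ 0.7   0.15 -0.32  1.91  0.05  1.09  0.08]
th 0.5 dcm [ -1.4   -5.37 -19.96] rot [ 0.478 -0.145 -0.008] | t 1.1 F [ 0.6 -1.1  0.2] q [ 0.7   0.15 -0.32  1.91  0.05  1.09  0.08]
th 0.6 dcm [ -1.53  -5.79 -23.24] rot [ 0.574 -0.174 -0.008] | t 1.1 F [ 0.6 -1.1  0.2] q [ 0.7   0.15 -0.32  1.91  0.05  1.09  0.08]
```

Call:
{"method": "servo_tool", "body": {
  "deltas": [
    [0,0.13,0.24,-1.0,0,0,-0.009],
    [0,0.13,0.24,-1.0,0,0,0],
    [0,0.13,0.24,-1.0,0,0,0],
    [0,0.13,0.24,-1.0,0,0,0],
    [0,0.13,0.24,-1.0,0,0,0]
  ]
}}

```text
time: 1.6
eef_pos: [0.4452, -0.2566, 0.3837]
eef_rot: [-0.0, 0.807, 0.591, -0.0]
force: [0.5, -1.9, 3.2]
gripper_width: 0.005
grasp_force: 1.4
```

Call:
{"method": "servo_tool", "body": {
  "deltas": [
    [0,-0.2,-0.75,-1.1,0.038,-0.012,0],
    [0,-0.2,-0.7,-1.1,0.038,-0.012,0],
    [0,-0.2,-0.7,-1.1,0.038,-0.012,0],
    [0,-0.2,-0.65,-1.1,0.038,-0.012,0],
    [0,-0.2,-0.65,-1.1,0.038,-0.012,0]
  ]
}}

```text
time: 2.1
eef_pos: [0.4354, -0.2906, 0.3288]
eef_rot: [-0.059, 0.803, 0.588, 0.081]
force: [-0.2, 1.9, 5.1]
gripper_width: 0.006
grasp_force: 2.2
```

```bash
cat >> h.py <<'E'
def look(tag,view=True):
    im,d=ctrl.get_image("top");P=cloud("top",im,d)
    s,_=ctrl.get_image("side")
    cv2.imwrite(f"pics/{tag}.png",np.hstack([cv2.resize(im[90:290,90:380],None,fx=1.38,fy=1.38,interpolation=1),cv2.resize(s[150:390,140:350],(242,276))])[:,:,::-1])
    hsv=cv2.cvtColor(im,cv2.COLOR_RGB2HSV)
    np.savez(f"{tag}.npz",im=im,d=d)
    return im,P
E
python3 - <<'E'
from h import *
im,P=look("a1")
for t in(.2,.3,.4,.5):delta(t)
E
```

```text
th 0.2 dcm [0.08 0.31 0.09] rot [-0.002 -0.002  0.009] | t 2.2 F [-0.7 -0.9  2.3] q [ 0.81  0.31 -0.33  1.98 -0.12  0.91  0.26]
th 0.3 dcm [-0.33 -1.02 -2.92] rot [ 0.094 -0.032  0.008] | t 2.2 F [-0.7 -0.9  2.3] q [ 0.81  0.31 -0.33  1.98 -0.12  0.91  0.26]
th 0.4 dcm [-0.65 -2.05 -6.05] rot [ 0.189 -0.062  0.008] | t 2.2 F [-0.7 -0.9  2.3] q [ 0.81  0.31 -0.33  1.98 -0.12  0.91  0.26]
th 0.5 dcm [-0.87 -2.78 -9.27] rot [ 0.285 -0.092  0.008] | t 2.2 F [-0.7 -0.9  2.3] q [ 0.81  0.31 -0.33  1.98 -0.12  0.91  0.26]
```

View pics/a1.png

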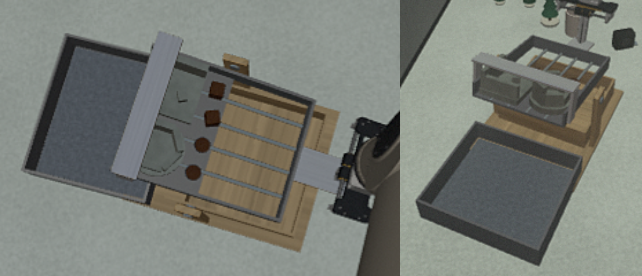

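The tray is at about 0.2. The markers are still on the solid half, near (217,90) to (193,172), and both ruins are at the open end. Pressing on.

Call:
{"method": "servo_tool", "body": {
  "deltas": [
    [0,-0.08,-0.28,-0.58,0.019,-0.006,0],
    [0,-0.07,-0.25,-0.58,0.019,-0.006,0],
    [0,-0.07,-0.23,-0.6,0.019,-0.006,0],
    [0,-0.07,-0.21,-0.6,0.019,-0.006,0],
    [0,-0.06,-0.2,-0.6,0.019,-0.006,0]
  ]
}}

```text
time: 2.7
eef_pos: [0.4321, -0.3024, 0.2997]
eef_rot: [-0.088, 0.797, 0.585, 0.121]
force: [-1.1, -4.0, 3.9]
gripper_width: 0.004
grasp_force: 2.7
```

```bash
cat >> h.py <<'E'
def track(tag,th):
    im,P=look(tag)
    hsv=cv2.cvtColor(im,cv2.COLOR_RGB2HSV).astype(int)
    m=((hsv[...,0]<18)|(hsv[...,0]>170))&(hsv[...,1]>90)&(hsv[...,2]<110)
    m[:120]=0;m[300:]=0;m[:,:150]=0;m[:,335:]=0
    n,l,st,c=cv2.connectedComponentsWithStats(m.astype(np.uint8))
    for i in range(1,n):
        if st[i,4]>=12:
            p=np.median(P[l==i],0);q=R.from_rotvec([-th,0,0]).apply(S.inv().apply(p-A))
            print("blob px",c[i].round(),"area",st[i,4],"tray xyz mm",(1000*q).round(),"z",p[2].round(3))
    # ruins: points 30..75 mm above the rods inside the tray
    q=R.from_rotvec([-th,0,0]).apply(S.inv().apply(P.reshape(-1,3)-A))
    k=(abs(q[:,0])<108)&(abs(q[:,1]+30)<140)&(q[:,2]>.048)&(q[:,2]<.088)
    for n_,kk in(("x<0",k&(q[:,0]<0)),("x>0",k&(q[:,0]>0))):
        if kk.sum()>20: print(n_,kk.sum(),"y mm",(1000*np.percentile(q[kk,1],[3,97])).round())
    return im,P
E
python3 - <<'E'
from h import *
track("a2",.3)
for t in(.3,.4,.5):delta(t)
E
```

```text
blob px [254. 136.] area 18 tray xyz mm [144.  15.  -2.] z 0.177
blob px [266. 141.] area 23 tray xyz mm [143. -23.  -9.] z 0.159
blob px [248. 155.] area 120 tray xyz mm [77. 21. 34.] z 0.214
blob px [267. 152.] area 13 tray xyz mm [ 143.  -50. -108.] z 0.057
blob px [264. 157.] area 39 tray xyz mm [ 129.  -49. -112.] z 0.054
blob px [277. 161.] area 20 tray xyz mm [ 129.  -91. -112.] z 0.042
blob px [286. 163.] area 29 tray xyz mm [ 129. -114.  -96.] z 0.049
blob px [296. 166.] area 21 tray xyz mm [ 128. -144.  -85.] z 0.052
blob px [306. 169.] area 19 tray xyz mm [ 128. -174.  -80.] z 0.047
blob px [244. 175.] area 120 tray xyz mm [25. 14. 35.] z 0.212
blob px [237. 195.] area 92 tray xyz mm [-30.  16.  42.] z 0.219
blob px [231. 215.] area 88 tray xyz mm [-83.  17.  41.] z 0.22
blob px [237. 248.] area 22 tray xyz mm [-155.  -43.  -53.] z 0.112
x<0 7274 y mm [-876.   62.]
x>0 7813 y mm [-869. -478.]
th 0.3 dcm [-0.06  0.08 -0.05] rot [-0.001 -0.     0.007] | t 2.8 F [-0.1 -2.6  1.8] q [ 0.88  0.37 -0.36  1.98 -0.21  0.89  0.37]
th 0.4 dcm [-0.37 -0.96 -3.18] rot [ 0.095 -0.03   0.007] | t 2.8 F [-0.1 -2.6  1.8] q [ 0.88  0.37 -0.36  1.98 -0.21  0.89  0.37]
th 0.5 dcm [-0.6  -1.69 -6.4 ] rot [ 0.19  -0.06   0.007] | t 2.8 F [-0.1 -2.6  1.8] q [ 0.88  0.37 -0.36  1.98 -0.21  0.89  0.37]
```

Call:
{"method": "servo_tool", "body": {
  "deltas": [
    [0,-0.08,-0.22,-0.63,0.019,-0.006,0],
    [0,-0.07,-0.21,-0.63,0.019,-0.006,0],
    [0,-0.07,-0.19,-0.63,0.019,-0.006,0],
    [0,-0.07,-0.17,-0.64,0.019,-0.006,0],
    [0,-0.06,-0.16,-0.64,0.019,-0.006,0]
  ]
}}

```text
time: 3.3
eef_pos: [0.4288, -0.3119, 0.268]
eef_rot: [-0.117, 0.79, 0.58, 0.16]
force: [0.7, -4.5, 5.2]
gripper_width: 0.003
grasp_force: 3.0
```

```bash
sed -i 's/abs(q\[:,0\])<108/abs(q[:,0])<.108/; s/abs(q\[:,1\]+30)<140/abs(q[:,1]+.03)<.14/; s/if st\[i,4\]>=12:/if st[i,4]>=8:/; s/            print("blob/            if abs(q[0])<.12 and abs(q[1])<.2: print("blob/' h.py
python3 - <<'E'
from h import *
track("a3",.4)
for t in(.4,.45,.5):delta(t)
E
```

```text
blob px [264. 159.] area 218 tray xyz mm [92. -5. 30.] z 0.201
blob px [254. 177.] area 125 tray xyz mm [29. -9. 34.] z 0.203
blob px [250. 202.] area 99 tray xyz mm [-35. -16.  40.] z 0.205
blob px [240. 219.] area 102 tray xyz mm [-84.  -5.  40.] z 0.21
x<0 367 y mm [37. 98.]
x>0 208 y mm [37. 99.]
th 0.4 dcm [-0.   -0.02  0.01] rot [-0.001 -0.001  0.007] | t 3.4 F [ 0.4 -3.1  2.8] q [ 0.94  0.44 -0.39  1.98 -0.29  0.88  0.47]
th 0.45 dcm [-0.13 -0.42 -1.59] rot [ 0.047 -0.016  0.006] | t 3.4 F [ 0.4 -3.1  2.8] q [ 0.94  0.44 -0.39  1.98 -0.29  0.88  0.47]
th 0.5 dcm [-0.23 -0.75 -3.21] rot [ 0.095 -0.031  0.006] | t 3.4 F [ 0.4 -3.1  2.8] q [ 0.94  0.44 -0.39  1.98 -0.29  0.88  0.47]
```

Call:
{"method": "servo_tool", "body": {
  "deltas": [
    [0,-0.05,-0.17,-0.62,0.019,-0.006,0],
    [0,0,0,0,0,0,0],
    [0,0,0,0,0,0,0],
    [0,0,0,0,0,0,0],
    [0,0,0,0,0,0,0]
  ]
}}

```text
time: 3.9
eef_pos: [0.4281, -0.3129, 0.2623]
eef_rot: [-0.123, 0.789, 0.579, 0.167]
force: [-1.7, -1.2, 1.6]
gripper_width: 0.006
grasp_force: 1.1
```

```bash
python3 - <<'E'
from h import *
track("a4",.42)
for t in(.42,.45,.5):delta(t)
E
```

```text
blob px [255. 235.] area 26 tray xyz mm [-101. -105.  -98.] z 0.043
x<0 536 y mm [-149.  -65.]
x>0 486 y mm [-154.  -59.]
th 0.42 dcm [-0.04 -0.07 -0.12] rot [ 0.001 -0.     0.005] | t 4.0 F [-1.5 -0.8  2. ] q [ 0.95  0.46 -0.39  1.98 -0.3   0.87  0.49]
th 0.45 dcm [-0.11 -0.31 -1.08] rot [ 0.03  -0.009  0.005] | t 4.0 F [-1.5 -0.8  2. ] q [ 0.95  0.46 -0.39  1.98 -0.3   0.87  0.49]
th 0.5 dcm [-0.21 -0.63 -2.7 ] rot [ 0.078 -0.024  0.005] | t 4.0 F [-1.5 -0.8  2. ] q [ 0.95  0.46 -0.39  1.98 -0.3   0.87  0.49]
```

View pics/a4.png

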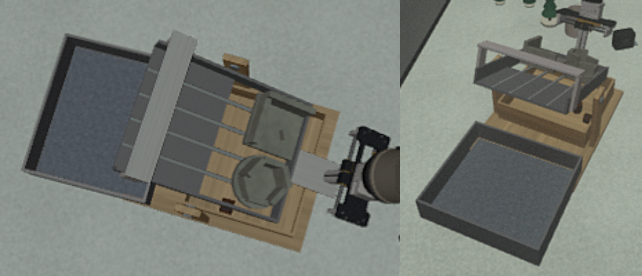

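Both ruins are against the closed end. One marker shows in the catch tray at (227,206). I'll release the tray to level and look underneath for the others.

Call:
{"method": "servo_tool", "body": {
  "deltas": [
    [0,0.5,1.5,4,-0.1,0.03,0],
    [0,0.5,1.5,4,-0.1,0.03,0],
    [0,0.5,1.5,4,-0.1,0.03,0],
    [0,0.5,1.5,4,-0.1,0.03,0],
    [0,0,0,4,0,0,0]
  ]
}}

```text
time: 4.5
eef_pos: [0.4489, -0.2497, 0.4643]
eef_rot: [0.004, 0.805, 0.594, 0.001]
force: [0.2, 0.3, 0.6]
gripper_width: 0.007
grasp_force: 0.0
```

```bash
python3 - <<'E'
from h import *
f=np.load("a4.npz");P=cloud("top",f["im"],f["d"])
q=R.from_rotvec([-.42,0,0]).apply(S.inv().apply(P.reshape(-1,3)-A))
for lo,hi in((.02,.032),(.05,.08)):
  k=(abs(q[:,0])<.11)&(q[:,1]>-.158)&(q[:,1]<0)&(q[:,2]>lo)&(q[:,2]<hi)
  for s in(-1,1):
    r=q[k&(q[:,0]*s>0)]; print(lo,s,len(r),(1000*np.percentile(r[:,0],[2,98])).round(),(1000*np.percentile(r[:,1],[2,98])).round())
im,P=track("a5",0.1)
s,d=ctrl.get_image("side"); 
cv2.imwrite("pics/b5.png",np.hstack([cv2.resize(im[110:290,190:340],None,fx=2.6,fy=2.6,interpolation=2),cv2.resize(s[160:285,190:345],None,fx=2.6,fy=2.6,interpolation=2)[:468] if 0 else cv2.copyMakeBorder(cv2.resize(s[160:285,190:340],None,fx=2.6,fy=2.6,interpolation=2),0,143,0,0,0)])[:,:,::-1])
delta(-.1)
E
```

```text
0.02 -1 562 [-107.  -12.] [-141.  -59.]
0.02 1 877 [ 3. 93.] [-156.  -57.]
0.05 -1 499 [-95. -17.] [-151.  -64.]
0.05 1 455 [  7. 104.] [-154.  -59.]
blob px [255. 235.] area 18 tray xyz mm [-101.  -68. -127.] z 0.042
blob px [254. 240.] area 14 tray xyz mm [-116.  -68. -126.] z 0.043
x<0 473 y mm [-150.  -68.]
x>0 466 y mm [-155.  -61.]
th -0.1 dcm [ 0.41  2.01 -5.59] rot [-0.092  0.039  0.003] | t 4.65 F [-0.3  0.3 -0.7] q [ 0.68  0.13 -0.32  1.87  0.04  1.14  0.04]
```

View pics/b5.png

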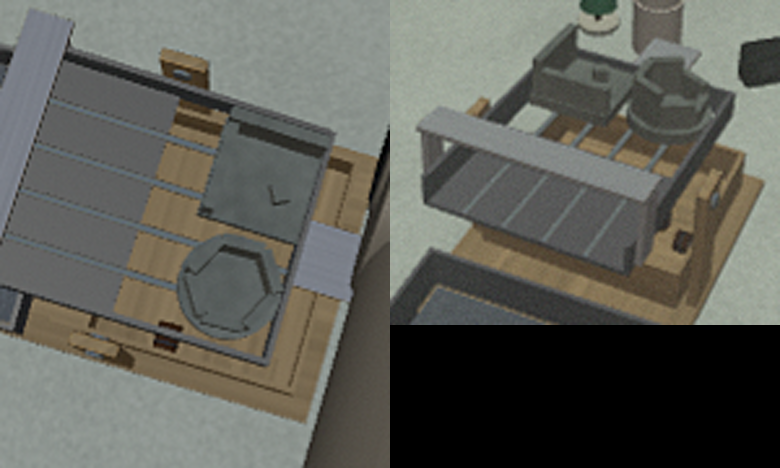

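The ruins touch the end wall and one marker is in the catch tray at (168,335). The other three should be under the ruins, so I'll move to the bridge and rock back a little to check.

```bash
python3 - <<'E'
from h import *
for t in(.1,0,-.1,-.2,-.3,-.35,-.4,-.45,-.5,-.55,-.6):delta(t,r=.13,h=.1)
f=np.load("a5.npz");P=cloud("top",f["im"],f["d"])
print("bridge z",P[150:185:6,185:200:5,2].round(3).tolist())
E
```

```text
th 0.1 dcm [10.27 33.96  2.09] rot [ 0.099 -0.02   0.004] | t 4.65 F [-0.3  0.3 -0.7] q [ 0.68  0.13 -0.32  1.87  0.04  1.14  0.04]
th 0 dcm [11.17 36.87  0.94] rot [0.003 0.01  0.003] | t 4.65 F [-0.3  0.3 -0.7] q [ 0.68  0.13 -0.32  1.87  0.04  1.14  0.04]
th -0.1 dcm [12.03 39.66 -0.5 ] rot [-0.092  0.039  0.003] | t 4.65 F [-0.3  0.3 -0.7] q [ 0.68  0.13 -0.32  1.87  0.04  1.14  0.04]
th -0.2 dcm [12.85 42.3  -2.23] rot [-0.188  0.069  0.002] | t 4.65 F [-0.3  0.3 -0.7] q [ 0.68  0.13 -0.32  1.87  0.04  1.14  0.04]
th -0.3 dcm [13.61 44.76 -4.23] rot [-0.284  0.099  0.002] | t 4.65 F [-0.3  0.3 -0.7] q [ 0.68  0.13 -0.32  1.87  0.04  1.14  0.04]
th -0.35 dcm [13.96 45.91 -5.33] rot [-0.331  0.113  0.001] | t 4.65 F [-0.3  0.3 -0.7] q [ 0.68  0.13 -0.32  1.87  0.04  1.14  0.04]
th -0.4 dcm [14.3  47.02 -6.48] rot [-0.379  0.128  0.001] | t 4.65 F [-0.3  0.3 -0.7] q [ 0.68  0.13 -0.32  1.87  0.04  1.14  0.04]
th -0.45 dcm [14.63 48.06 -7.69] rot [-0.427  0.143  0.001] | t 4.65 F [-0.3  0.3 -0.7] q [ 0.68  0.13 -0.32  1.87  0.04  1.14  0.04]
th -0.5 dcm [14.93 49.05 -8.95] rot [-0.475  0.158  0.   ] | t 4.65 F [-0.3  0.3 -0.7] q [ 0.68  0.13 -0.32  1.87  0.04  1.14  0.04]
th -0.55 dcm [ 15.22  49.97 -10.26] rot [-0.522  0.172  0.   ] | t 4.65 F [-0.3  0.3 -0.7] q [ 0.68  0.13 -0.32  1.87  0.04  1.14  0.04]
th -0.6 dcm [ 15.48  50.83 -11.62] rot [-0.57   0.187 -0.   ] | t 4.65 F [-0.3  0.3 -0.7] q [ 0.68  0.13 -0.32  1.87  0.04  1.14  0.04]
bridge z [[0.014, 0.289, 0.291], [0.013, 0.288, 0.284], [0.287, 0.291, 0.286], [0.289, 0.288, 0.289], [0.284, 0.286, 0.286], [0.286, 0.289, 0.283]]
```

Call:
{"method": "servo_tool", "body": {
  "deltas": [
    [0,0.3,1,3,0,0,0],
    [0,1.2,3.7,2,0,0,0],
    [0,1.2,4,0.3,0,0,0],
    [0,1.2,4,0,0,0,0],
    [0,1.2,4,0,0,0,0]
  ]
}}

```text
time: 5.15
eef_pos: [0.4991, -0.0849, 0.5141]
eef_rot: [0.001, 0.806, 0.592, 0.002]
force: [0.3, -0.1, -0.1]
gripper_width: 0.003
grasp_force: 0.0
```

Call:
{"method": "servo_tool", "body": {
  "deltas": [
    [0,1.2,4,0,0,0,0],
    [0,1.2,4,0,0,0,0],
    [0,1.2,4,0,0,0,0],
    [0,1.2,4,0,0,0,0],
    [0,1.2,4,0,0,0,0]
  ]
}}

```text
time: 5.65
eef_pos: [0.5593, 0.115, 0.5137]
eef_rot: [0.001, 0.806, 0.592, 0.001]
force: [0.0, -0.1, -0.9]
gripper_width: 0.001
grasp_force: 0.0
```

```bash
python3 - <<'E'
from h import *
for t in(.0,-.1,-.2,-.25,-.3):delta(t,r=.13,h=.1)
E
```

```text
th 0.0 dcm [ 0.11  0.12 -3.97] rot [0.001 0.004 0.005] | t 5.65 F [ 0.  -0.1 -0.9] q [ 0.2   0.23 -0.61  1.67  0.14  1.28 -0.74]
th -0.1 dcm [ 0.97  2.91 -5.41] rot [-0.095  0.034  0.005] | t 5.65 F [ 0.  -0.1 -0.9] q [ 0.2   0.23 -0.61  1.67  0.14  1.28 -0.74]
th -0.2 dcm [ 1.78  5.55 -7.15] rot [-0.19   0.063  0.005] | t 5.65 F [ 0.  -0.1 -0.9] q [ 0.2   0.23 -0.61  1.67  0.14  1.28 -0.74]
th -0.25 dcm [ 2.17  6.8  -8.11] rot [-0.238  0.078  0.005] | t 5.65 F [ 0.  -0.1 -0.9] q [ 0.2   0.23 -0.61  1.67  0.14  1.28 -0.74]
th -0.3 dcm [ 2.54  8.01 -9.14] rot [-0.286  0.093  0.004] | t 5.65 F [ 0.  -0.1 -0.9] q [ 0.2   0.23 -0.61  1.67  0.14  1.28 -0.74]
```

Call:
{"method": "servo_tool", "body": {
  "deltas": [
    [0,0,0,-1.4,0,0,0],
    [0,0.1,0.1,-1.3,0,0,0.005],
    [0,0,0,-1.3,0,0,0],
    [0,0.31,1.0,-0.48,-0.034,0.011,0],
    [0,0.31,1.0,-0.52,-0.034,0.011,0]
  ]
}}

```text
time: 6.15
eef_pos: [0.5664, 0.1328, 0.464]
eef_rot: [0.024, 0.805, 0.592, -0.028]
force: [-0.9, -1.5, 4.0]
gripper_width: 0.003
grasp_force: 1.7
```

Call:
{"method": "servo_tool", "body": {
  "deltas": [
    [0,0.3,0.97,-0.56,-0.034,0.011,0],
    [0,0.3,0.95,-0.59,-0.034,0.011,0],
    [0,0.29,0.93,-0.63,-0.034,0.011,0],
    [0,0.28,0.92,-0.66,-0.034,0.011,0],
    [0,0.27,0.9,-0.7,-0.034,0.011,0]
  ]
}}

```text
time: 6.65
eef_pos: [0.5812, 0.1798, 0.433]
eef_rot: [0.076, 0.799, 0.589, -0.1]
force: [1.3, -2.1, 6.5]
gripper_width: 0.005
grasp_force: 2.8
```

```bash
python3 - <<'E'
from h import *
track("c1",-.25)
for t in(-.25,-.3,-.35):delta(t,r=.13,h=.1)
E
```

```text
blob px [256. 234.] area 12 tray xyz mm [ -99.  -21. -142.] z 0.043
blob px [254. 240.] area 17 tray xyz mm [-116.  -22. -141.] z 0.044
x<0 593 y mm [-153.  -70.]
x>0 545 y mm [-159.  -61.]
th -0.25 dcm [0.02 0.2  0.05] rot [ 0.001  0.    -0.002] | t 6.75 F [ 0.3 -0.4  3.2] q [-0.02  0.4  -0.58  1.65  0.38  1.37 -1.  ]
th -0.3 dcm [ 0.39  1.4  -0.98] rot [-0.046  0.015 -0.002] | t 6.75 F [ 0.3 -0.4  3.2] q [-0.02  0.4  -0.58  1.65  0.38  1.37 -1.  ]
th -0.35 dcm [ 0.75  2.56 -2.07] rot [-0.094  0.03  -0.002] | t 6.75 F [ 0.3 -0.4  3.2] q [-0.02  0.4  -0.58  1.65  0.38  1.37 -1.  ]
```

Call:
{"method": "servo_tool", "body": {
  "deltas": [
    [0,0.2,0.7,-0.5,-0.024,0.008,0],
    [0,0.2,0.7,-0.5,-0.024,0.008,0],
    [0,0.14,0.47,-0.42,-0.019,0.006,0],
    [0,0,0,0,0,0,0],
    [0,0,0,0,0,0,0]
  ]
}}

```text
time: 7.25
eef_pos: [0.5861, 0.199, 0.4194]
eef_rot: [0.095, 0.794, 0.586, -0.128]
force: [-0.6, -0.0, 3.4]
gripper_width: 0.004
grasp_force: 1.6
```

```bash
python3 - <<'E'
from h import *
track("c2",-.32)
for t in(-.32,-.34,-.36):delta(t,r=.13,h=.1)
E
```

```text
blob px [255. 234.] area 10 tray xyz mm [ -98.  -11. -141.] z 0.044
blob px [254. 240.] area 21 tray xyz mm [-115.  -11. -144.] z 0.042
x<0 576 y mm [-153.  -69.]
x>0 540 y mm [-159.  -61.]
th -0.32 dcm [ 0.    0.07 -0.17] rot [-0.     0.001 -0.   ] | t 7.35 F [-0.1 -0.5  2.7] q [-0.07  0.44 -0.57  1.63  0.43  1.42 -1.05]
th -0.34 dcm [ 0.15  0.53 -0.61] rot [-0.019  0.007 -0.   ] | t 7.35 F [-0.1 -0.5  2.7] q [-0.07  0.44 -0.57  1.63  0.43  1.42 -1.05]
th -0.36 dcm [ 0.29  0.98 -1.06] rot [-0.038  0.013 -0.   ] | t 7.35 F [-0.1 -0.5  2.7] q [-0.07  0.44 -0.57  1.63  0.43  1.42 -1.05]
```

Call:
{"method": "servo_tool", "body": {
  "deltas": [
    [0,0.15,0.5,-0.5,-0.019,0.006,0],
    [0,0.15,0.48,-0.46,-0.019,0.006,0],
    [0,0,0,0,0,0,0],
    [0,-0.6,-1.8,1.7,0.08,-0.025,0],
    [0,-0.5,-1.8,1.5,0.075,-0.023,0]
  ]
}}

```text
time: 7.85
eef_pos: [0.5777, 0.174, 0.4418]
eef_rot: [0.058, 0.8, 0.592, -0.078]
force: [0.1, -0.9, 2.1]
gripper_width: 0.002
grasp_force: 0.6
```

```bash
python3 - <<'E'
from h import *
track("c3",-.22)
for t in(-.2,-.36,-.38,-.4):delta(t,r=.13,h=.1)
E
```

```text
blob px [256. 235.] area 13 tray xyz mm [-100.  -27. -141.] z 0.043
blob px [254. 240.] area 17 tray xyz mm [-115.  -26. -141.] z 0.044
x<0 528 y mm [-137.  -52.]
x>0 518 y mm [-144.  -46.]
th -0.2 dcm [-0.12 -0.09 -0.24] rot [-0.005  0.006  0.002] | t 7.95 F [2.8 1.4 6.3] q [ 0.03  0.37 -0.59  1.66  0.34  1.34 -0.96]
th -0.36 dcm [ 1.07  3.75 -3.55] rot [-0.158  0.054  0.002] | t 7.95 F [2.8 1.4 6.3] q [ 0.03  0.37 -0.59  1.66  0.34  1.34 -0.96]
th -0.38 dcm [ 1.2   4.2  -4.01] rot [-0.177  0.06   0.002] | t 7.95 F [2.8 1.4 6.3] q [ 0.03  0.37 -0.59  1.66  0.34  1.34 -0.96]
th -0.4 dcm [ 1.34  4.63 -4.48] rot [-0.196  0.066  0.002] | t 7.95 F [2.8 1.4 6.3] q [ 0.03  0.37 -0.59  1.66  0.34  1.34 -0.96]
```

Call:
{"method": "servo_tool", "body": {
  "deltas": [
    [0,0.36,1.3,-1.1,-0.053,0.018,0],
    [0,0.36,1.25,-1.2,-0.053,0.018,0],
    [0,0.35,1.2,-1.25,-0.053,0.018,0],
    [0,0,0,0,0,0,0],
    [0,0,0,0,0,0,0]
  ]
}}

```text
time: 8.45
eef_pos: [0.5888, 0.2124, 0.4064]
eef_rot: [0.106, 0.79, 0.585, -0.147]
force: [-0.4, 4.9, 7.2]
gripper_width: 0.004
grasp_force: 3.7
```

Call:
{"method": "servo_tool", "body": {
  "deltas": [
    [0,0,0,0,0,0,0],
    [0,-0.55,-1.9,1.8,0.08,-0.027,0],
    [0,-0.55,-1.9,1.8,0.08,-0.027,0],
    [0,-0.4,-1.4,0.9,0.05,-0.015,0],
    [0,0,0,0,0,0,0]
  ]
}}

```text
time: 8.95
eef_pos: [0.5738, 0.1566, 0.4531]
eef_rot: [0.043, 0.803, 0.591, -0.057]
force: [-0.1, -0.6, -0.3]
gripper_width: 0.005
grasp_force: 0.0
```

```bash
python3 - <<'E'
from h import *
im,P=track("c4",-.15)
cv2.imwrite("pics/c4z.png",cv2.resize(im[110:290,190:340],None,fx=3,fy=3,interpolation=2)[:,:,::-1])
for t in(-.15,-.2,-.36,-.38,-.4):delta(t,r=.13,h=.1)
E
```

```text
blob px [282. 179.] area 109 tray xyz mm [  80.  -63. -143.] z 0.043
blob px [268. 227.] area 46 tray xyz mm [ -69.  -65. -137.] z 0.049
blob px [256. 235.] area 15 tray xyz mm [-100.  -37. -139.] z 0.043
blob px [253. 240.] area 17 tray xyz mm [-116.  -33. -138.] z 0.043
x<0 478 y mm [-54.  31.]
x>0 524 y mm [-59.  36.]
th -0.15 dcm [-0.07 -0.13 -0.04] rot [-0.004  0.002  0.   ] | t 9.05 F [ 0.1 -0.9  2.3] q [ 0.07  0.34 -0.61  1.68  0.3   1.3  -0.92]
th -0.2 dcm [ 0.33  1.17 -0.94] rot [-0.052  0.017 -0.   ] | t 9.05 F [ 0.1 -0.9  2.3] q [ 0.07  0.34 -0.61  1.68  0.3   1.3  -0.92]
th -0.36 dcm [ 1.51  5.01 -4.26] rot [-0.205  0.064 -0.   ] | t 9.05 F [ 0.1 -0.9  2.3] q [ 0.07  0.34 -0.61  1.68  0.3   1.3  -0.92]
th -0.38 dcm [ 1.65  5.46 -4.72] rot [-0.224  0.07  -0.   ] | t 9.05 F [ 0.1 -0.9  2.3] q [ 0.07  0.34 -0.61  1.68  0.3   1.3  -0.92]
th -0.4 dcm [ 1.78  5.89 -5.19] rot [-0.243  0.076 -0.   ] | t 9.05 F [ 0.1 -0.9  2.3] q [ 0.07  0.34 -0.61  1.68  0.3   1.3  -0.92]
```

View pics/c4z.png

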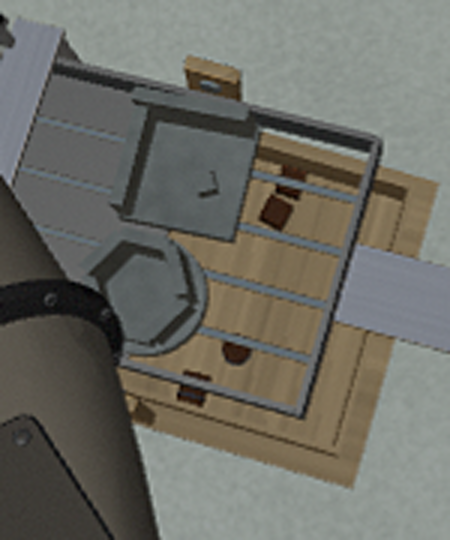

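All four markers are below the rods in the catch tray, at (290,180), (275,210), (237,350) and (195,387), and both ruins are still on the sieve. Now I'll pour.

Call:
{"method": "servo_tool", "body": {
  "deltas": [
    [0,0.38,1.25,-0.95,-0.05,0.016,0],
    [0,0.38,1.25,-1.05,-0.05,0.016,0],
    [0,0.38,1.2,-1.1,-0.05,0.016,0],
    [0,0.37,1.2,-1.15,-0.05,0.016,0],
    [0,0.3,1.0,-0.95,-0.04,0.012,0]
  ]
}}

```text
time: 9.55
eef_pos: [0.592, 0.2204, 0.3983]
eef_rot: [0.117, 0.788, 0.583, -0.16]
force: [1.4, -2.0, 6.4]
gripper_width: 0.004
grasp_force: 2.8
```

Call:
{"method": "servo_tool", "body": {
  "deltas": [
    [0,0.06,0.2,-0.25,-0.01,0.003,0],
    [0,0,0,0,0,0,0],
    [0,0,0,0,0,0,0],
    [0,0,0,0,0,0,0],
    [0,0,0,0,0,0,0]
  ]
}}

```text
time: 10.05
eef_pos: [0.5924, 0.2204, 0.3972]
eef_rot: [0.119, 0.788, 0.582, -0.163]
force: [0.2, 3.6, 4.4]
gripper_width: 0.008
grasp_force: 2.4
```

Call:
{"method": "servo_tool", "body": {
  "deltas": [
    [0,0,0,0,0,0,0],
    [0,0,0,0,0,0,0],
    [0,0,0,0,0,0,0],
    [0,0,0,0,0,0,0],
    [0,0,0,0,0,0,0]
  ]
}}

```text
time: 10.55
eef_pos: [0.5925, 0.2204, 0.3972]
eef_rot: [0.119, 0.788, 0.582, -0.163]
force: [-1.1, 4.5, 5.0]
gripper_width: 0.004
grasp_force: 3.4
```

```bash
python3 - <<'E'
from h import *
im,P=track("d1",-.42)
for t in(-.15,-.42,-.45):delta(t,r=.13,h=.1)
E
```

```text
blob px [283. 177.] area 128 tray xyz mm [  87.  -24. -155.] z 0.043
blob px [268. 226.] area 54 tray xyz mm [ -66.  -26. -148.] z 0.05
blob px [256. 234.] area 8 tray xyz mm [ -98.    2. -141.] z 0.045
blob px [254. 240.] area 21 tray xyz mm [-115.    3. -144.] z 0.042
th -0.15 dcm [-1.94 -6.28  5.4 ] rot [ 0.244 -0.077 -0.001] | t 10.65 F [-0.9  4.6  5.8] q [-0.13  0.5  -0.56  1.6   0.48  1.49 -1.1 ]
th -0.42 dcm [ 0.05  0.16 -0.22] rot [-0.014  0.002 -0.001] | t 10.65 F [-0.9  4.6  5.8] q [-0.13  0.5  -0.56  1.6   0.48  1.49 -1.1 ]
th -0.45 dcm [ 0.24  0.78 -0.96] rot [-0.042  0.011 -0.001] | t 10.65 F [-0.9  4.6  5.8] q [-0.13  0.5  -0.56  1.6   0.48  1.49 -1.1 ]
```

View pics/d1.png

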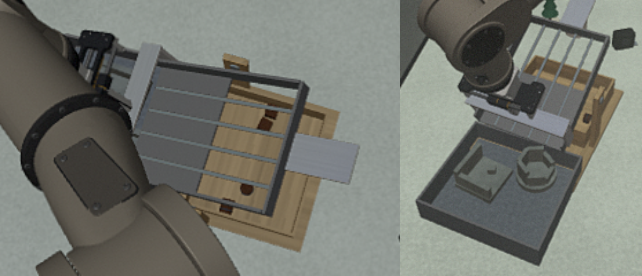

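Both ruins are in the tub, at (485,168) and (535,165) in the side view, and the sieve is empty. Releasing the bridge and clearing it.

Call:
{"method": "servo_tool", "body": {
  "deltas": [
    [0,-0.5,-1.6,1.6,0.065,-0.02,0],
    [0,-0.5,-1.6,1.5,0.065,-0.02,0],
    [0,-0.5,-1.6,1.4,0.065,-0.02,0],
    [0,-0.5,-1.6,1.3,0.065,-0.02,0],
    [0,-0.5,-1.6,1.2,0.065,-0.02,0]
  ]
}}

```text
time: 11.15
eef_pos: [0.5672, 0.139, 0.4673]
eef_rot: [0.019, 0.804, 0.594, -0.026]
force: [0.0, 0.2, 0.7]
gripper_width: 0.004
grasp_force: 0.0
```

Call:
{"method": "servo_tool", "body": {
  "deltas": [
    [0,0,0,3,0,0,0],
    [0,0,0,3,0,0,0],
    [0,0,0,3,0,0,0],
    [0,0,0,2,0,0,0],
    [0,0,0,0,0,0,0]
  ]
}}

```text
time: 11.65
eef_pos: [0.5675, 0.14, 0.5794]
eef_rot: [0.02, 0.804, 0.594, -0.026]
force: [0.0, -0.8, -0.9]
gripper_width: 0.002
grasp_force: 0.0
```

Call:
{"method": "servo_tool", "body": {
  "deltas": [
    [0,-1,-4,0,0,0,0],
    [0,-1,-4,0,0,0,0],
    [0,-1,-4,0,0,0,0],
    [0,-1,-4,0,0,0,0],
    [0,0,0,0,0,0,0]
  ]
}}

```text
time: 12.15
eef_pos: [0.5263, -0.0256, 0.5759]
eef_rot: [0.019, 0.806, 0.591, -0.029]
force: [0.7, 0.6, -0.5]
gripper_width: 0.005
grasp_force: 0.0
```

```bash
python3 - <<'E'
from h import *
im,P=track("e1",-.1)
q=S.inv().apply(P.reshape(-1,3)-A)
for n,c in(("plate",-.226),("bridge",.135)):
    k=(abs(q[:,0])<.03)&(abs(q[:,1]-c)<.02)&(q[:,2]>-.06)&(q[:,2]<.13)
    if k.any(): print(n,np.median(q[k,2]))
s=ctrl.state();print(s["eef_pos"],s["force"],s["time"])
E
```

```text
blob px [287. 167.] area 34 tray xyz mm [ 119.  -74. -140.] z 0.043
blob px [282. 179.] area 112 tray xyz mm [  80.  -70. -141.] z 0.042
plate 0.03950446056655862
bridge 0.08074035598730629
[ 0.52710583 -0.02090979  0.57614486] [ 0.28991423  0.21566809 -0.65899062] 12.25
```

View pics/e1.png

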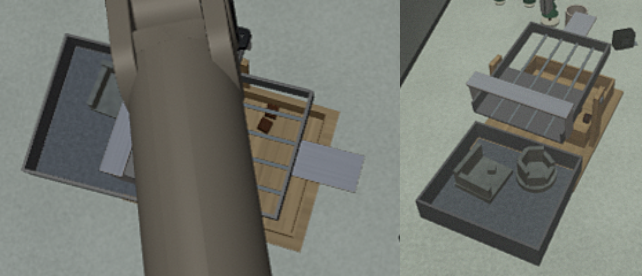

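The tray is back near level, at about -0.13. Both ruins are in the tub, at (485,170) and (537,165), the markers are in the catch tray, and the arm is clear.

```bash
python3 -c "
from plant import ctrl
print(ctrl.job_done())"
```

```text
the job is handed in; nothing more can be done
None
```

I've handed the job in after about 12 s: all four markers dropped into the catch tray before both ruins were tipped into the grey tub, and the tray came to rest about 0.13 rad from level, open end slightly down, with the arm clear.

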